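# Seat the short reed block without bending its reeds

## Task

Take the shorter of the two loose reed blocks on the green table and stand it in the empty framed bay of the accordion sound board, upright and lying along the bay, either way round. The reeds on its sides bend easily, so grip it lightly and set it down softly, not dropped or pressed on the board. Leave the longer loose block where it stands and let go of the short one.

Things in the scene. Friction and masses are not known exactly. Their poses are not given: they have to be found in the camera images.
- short_block: the shorter loose reed block, to be moved: wooden bar, aluminium reed plates on both long sides; 92 mm long (x), 30 mm wide (y), 50 mm high, about 0.11 kg, standing on the table. Origin: centre of its underside. Pinch it across the 30 mm width at mid height. More than 45 N from a finger bends its reeds (20 to 30 N holds it); pressing it on the sound board with over 40 N, or dropping it in from over 10 mm, harms it
- long_block: the longer loose reed block, to be left alone: looks the same but is 132 mm long (its x), 30 mm wide, 50 mm high. Origin: centre of its underside. Either block may stand in the other's place
- bay (a point): centre of the floor of the empty bay on the sound board, 10 mm above the table, z up. The bay is 108 mm long (x) by 46 mm wide (y) inside a frame of dark wooden strips 5 mm wide and 5 mm high: 8 mm to spare round the short block
- sound_board: the pine sound board that carries the bay, 190 mm (x) by 230 mm (y) by 10 mm, fixed to the table; origin: centre of its underside; the bay's centre lies 55 mm to its -y side, parallel to its x. A third, 132 mm block is screwed on parallel to the bay, 55 mm to the +y side, its top 60 mm above the table

How it is judged:
By the outcome, as a careful person would: the job done as asked, in the order asked, and still so for the second after the job is handed in, with the robot touching nothing.
It also fails if it takes over 38 s, if anything falls off the work surface, if the arm or the gripper's body presses on something with over 40 N, if the wrist force passes 120 N, or if a joint passes its speed limit or range.

## Robot

A 6-joint arm with a two-finger parallel gripper is mounted at the origin on the work surface. World frame = base frame: x ahead of the robot, y to its left, z up, the work surface at z = 0. Lengths are in m, angles in rad, forces in N, time in s.
With the tool pointing down it reaches from about 0.25 to 0.775 m from the base axis. Payload 4 kg.
Tool frame: the origin (TCP) lies midway between the tips of the shut fingers; the grasp point (between the pads) lies 19 mm behind it; z points along the fingers, y is the direction in which the jaws open and shut (so a half turn about z gives the same grasp; the last joint's range is limited). The gripper opens to 94 mm and grips with 3 to 60 N. Pads are 16 mm wide; open, the fingers measure 119 mm over their backs; the gripper's body (75 mm by 177 mm) begins 78 mm behind the grasp point.
Start: joints at [-1.334, 0.087, 1.371, -0, 1.684, -0.103], TCP at [0.183, -0.519, 0.206] pointing down, gripper open.
Joint ranges: [-3.1, 3.1], [-0.76, 2.03], [0.27, 2.55], [-1.08, 4.22], [0.17, 2.65], [-2.57, 2.57]. Speed limits (rad/s): [2.79, 2.79, 3.14, 3.14, 3.14, 3.14].

## Interface

Orientations are given as [roll, pitch, yaw] about the fixed x, y, z axes, in that order (R = Rz(yaw) Ry(pitch) Rx(roll)).
In Python, from bench import get_obs, snapshot, ticket gives the robot as it stands.
- The arm moves only by the shell command python3 -m creep 'ROWS' [OPENING]. ROWS is JSON, a list that holds one entry, the list of rows, each a list of 4 numbers: the shift along the tool's x, y, z in mm, then the turn about the tool's z in degrees. A call has 1 to 8 rows; each row shifts and turns the commanded pose from where the row before left it, along the tool's axes as they then stand; what a row does not reach is not made up. A row lasts 1/8 s, in which the tool goes at most 62.5 mm and 10.7 degrees, less where a joint would pass 70% of its speed; a pose out of reach is approached as far as the arm can. A call with a gripper value outside its range is refused whole. OPENING is the opening, from 0 (shut) to 1 (fully open), set as the call begins (- or left out, the last holds). The fingers move at their own pace and stop on an object; the grip force is fixed at half the most. Time passes only in rows, so rows that do not move let the fingers close. It gives the time, the measured TCP pose, the force and the opening at its end, in the units of the state.
- get_obs(): the state, without advancing time (a new reading comes with each control period).
- snapshot(name): name is "side" or "top" or "wrist"; returns a dict with "color" (400x640x3 uint8, red, green, blue), "depth" (400x640 float32, m along the optical axis (not along the pixel's ray), 0 where there is no reading), "fx", "fy", "cx", "cy" (pixels), "extrinsics" (4x4, takes a point from world to camera coordinates). Camera axes: x right, y down, z forward; pixel columns grow to the right and rows downward; lengths in m; the calibration is good to about 2 mm. A picture is of the moment at which its call begins.
- ticket.close_job(): hands the job in, once; it reports no verdict.
The state is a dict: "time": time; "joint_positions": joint angles; "qvel": joint speeds; "joint_torque": joint torques, N m; "tool_pos": TCP position; "ee_rot": TCP orientation; "wrist_force": force on the tool from outside, world axes, zero at the start; "wrist_torque": the same for the moment, N m; "width": finger opening in m.
Only numpy, scipy, OpenCV 4.12 (cv2) and the standard library are available. Lean on these libraries where they do the work, as an engineer would, in place of code of your own. Each camera call takes 0.05 s, during which the arm holds its last target. There are 200 camera calls.

## Working session

There is one attempt and no reset: what is moved stays moved. The work goes in short steps, Python scripts to look and compute and a shell command to move; the robot and the scene stay as the last step left them, time stands still between calls to the robot, and variables do not carry over. Pictures are saved under pics/ and viewed, on a budget of 10 in all, crops included, one or two more only if the job needs it, and the job is handed in when it is done.

```bash
mkdir -p pics; ls
python3 - <<'E'
from bench import get_obs, snapshot
import cv2,numpy as np
o=get_obs();print({k:np.round(o[k],3) for k in("time","tool_pos","ee_rot","width","wrist_force")})
for n in("top","side"):
    s=snapshot(n);cv2.imwrite(f"pics/{n}0.png",s["color"][...,::-1])
    np.savez(f"{n}0.npz",**s);print(n,s["fx"],s["cx"],s["cy"],np.round(s["extrinsics"],3).tolist())
E
```

```text
pics
{'time': np.float64(0.0), 'tool_pos': array([ 0.183, -0.518,  0.204]), 'ee_rot': array([-3.139, -0.   ,  0.34 ]), 'width': np.float64(0.094), 'wrist_force': array([-0.713, -0.294, -0.147])}
top 509.49885189915744 319.5153124107724 197.8550147999806 [[0.023, -1.0, 0.002, -0.035], [-0.998, -0.023, -0.06, 0.562], [0.06, -0.001, -0.998, 1.17], [0.0, 0.0, 0.0, 1.0]]
side 394.3823483958357 324.91326260778123 211.64939544761734 [[0.998, -0.067, -0.01, -0.562], [-0.045, -0.551, -0.833, 0.054], [0.05, 0.832, -0.553, 0.883], [0.0, 0.0, 0.0, 1.0]]
```

View pics/top0.png

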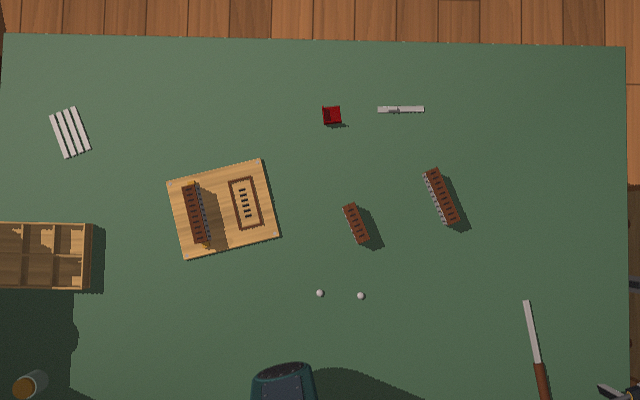

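View pics/side0.png

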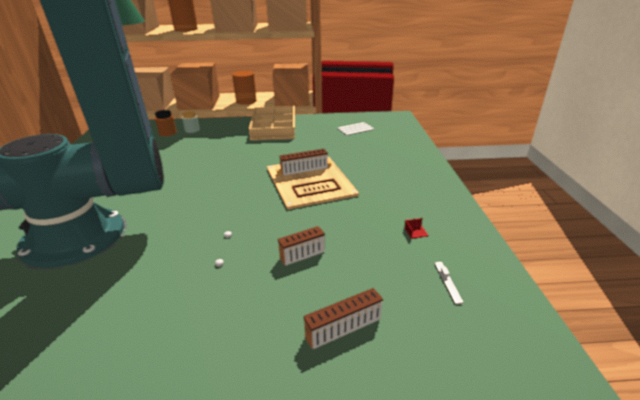

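The top view shows the short block near px (356,223), the long one near (441,195), and the bay near (246,202) on the board. The fixed block is near (196,213). The side view agrees: short block near (302,246), long near (344,318).

```bash
cat > h.py <<'E'
import cv2,numpy as np
def cast(s,uv,z):
    uv=np.atleast_2d(uv).astype(float);E=s["extrinsics"];R=E[:3,:3];c=-R.T@E[:3,3]
    d=np.c_[(uv[:,0]-s["cx"])/s["fx"],(uv[:,1]-s["cy"])/s["fy"],np.ones(len(uv))]@R
    return c+d*((z-c[2])/d[:,2])[:,None]
def cloud(s):
    v,u=np.mgrid[:400,:640];d=s["depth"];E=s["extrinsics"]
    p=np.stack([(u-s["cx"])/s["fx"]*d,(v-s["cy"])/s["fy"]*d,d],-1)
    return (p-E[:3,3])@E[:3,:3]
def rect(P):
    (c,wh,a)=cv2.minAreaRect((P[:,:2]*1000).astype(np.float32))
    if wh[0]<wh[1]: wh=wh[::-1];a+=90
    return np.round(c,1),np.round(wh,1),round((a+90)%180-90,1)
def biggest(m):
    n,l,st,ce=cv2.connectedComponentsWithStats(m.astype(np.uint8));return l==1+np.argmax(st[1:,4])
E
python3 - <<'E'
from h import *
s=dict(np.load("top0.npz"));W=cloud(s);hsv=cv2.cvtColor(s["color"],cv2.COLOR_RGB2HSV)
def box(u0,u1,v0,v1):
    m=np.zeros((400,640),bool);m[v0:v1,u0:u1]=1;return m
for n,b,z in(("short",(335,385,190,255),.05),("long",(415,475,155,235),.05),("fixed",(178,215,175,252),.06)):
    m=biggest(box(*b)&(abs(W[...,2]-z)<.008)); v,u=np.nonzero(m)
    print(n,"depth",rect(W[m]),"z",np.median(W[m][:,2]),"ray",rect(cast(s,np.c_[u,v],z)),m.sum())
    m2=biggest(box(*b)&(hsv[...,0]<12)&(hsv[...,1]>110)&(hsv[...,2]>60)); v,u=np.nonzero(m2)
    print("  colour ray",rect(cast(s,np.c_[u,v],z)),m2.sum())
b=box(222,270,170,238);print(hsv[180:186,236:246].tolist()[0])
m=biggest(b&(hsv[...,2]<150)&(hsv[...,0]<25)); v,u=np.nonzero(m)
print("bay",rect(cast(s,np.c_[u,v],.015)),m.sum(),np.median(W[m][:,2]))
m=biggest(box(155,290,150,270)&(hsv[...,0]<28)&(hsv[...,1]>40)); v,u=np.nonzero(m)
print("board",rect(cast(s,np.c_[u,v],.01)),m.sum())
E
```

```text
short depth (array([ 507.8, -105.1]), array([91.7, 30.4]), 24.4) z 0.051534972585903345 ray (array([ 507.7, -105. ]), array([91.7, 30.9]), 24.3) 553
  colour ray (array([ 506.5, -105.6]), array([90.8, 29.7]), 24.3) 454
long depth (array([ 573. , -300.2]), array([131.8,  31.8]), 23.9) z 0.051369182946481594 ray (array([ 572.9, -299.9]), array([131.7,  33.4]), 23.8) 816
  colour ray (array([ 572.3, -301.3]), array([130.9,  29.7]), 24.1) 636
fixed depth (array([520.1, 257.4]), array([132. ,  31.7]), 15.5) z 0.06122253274468571 ray (array([520.4, 256.5]), array([131.9,  33. ]), 15.4) 838
  colour ray (array([518.1, 257.6]), array([130.2,  28.7]), 15.4) 629
[[9, 155, 82], [7, 152, 74], [11, 143, 93], [12, 138, 74], [14, 125, 90], [15, 125, 86], [15, 129, 93], [15, 136, 77], [16, 131, 166], [16, 128, 163]]
bay (array([548.1, 149.4]), array([122.5,  61.5]), 15.4) 555 0.014310886382534815
board (array([533.3, 204.3]), array([230.9, 190.8]), -74.5) 7782
```

```bash
cat > go.py <<'E'
import sys,numpy as np
from bench import get_obs
from scipy.spatial.transform import Rotation as Ro
o=get_obs();R=Ro.from_euler("xyz",o["ee_rot"]).as_matrix();x,y,z,yaw=map(float,sys.argv[1:5])
print("t",o["time"],"pos",np.round(o["tool_pos"]*1e3,1) if 1 else 0,"rpy",np.round(np.degrees(o["ee_rot"]),2),"w",round(float(o["width"])*1e3,1),"F",np.round(o["wrist_force"],1))
d=(yaw-np.degrees(o["ee_rot"][2])+90)%180-90
R2=R@Ro.from_euler("z",-d,degrees=True).as_matrix()
dp=np.array([x,y,z])-np.array(o["tool_pos"])*1e3
print("turn",round(-d,2),"shift after turn",np.round(R2.T@dp,1),"before turn",np.round(R.T@dp,1))
E
python3 -m creep '[[[0,0,0,-4.8],[46,-24,0,0],[46,-24,0,0],[46,-24,0,0],[46,-24,0,0],[46,-24,0,0],[46,-24,0,0],[46,-24,0,0]]]' 1
python3 go.py 507.3 -105.2 120 24.3
```

```text
time: 1.1
tool_pos: [0.4084, -0.2314, 0.205]
ee_rot: [-3.141, 0.0, 0.423]
wrist_force: [-0.2, 0.0, -0.0]
width: 0.0938
t 1.1 pos [ 408.4 -231.4  205. ] rpy [-1.7998e+02  2.0000e-02  2.4260e+01] w 93.8 F [-0.2  0.  -0. ]
turn -0.04 shift after turn [142.1 -74.3  85. ] before turn [142.1 -74.4  85. ]
```

```bash
python3 -m creep '[[[40,-20,20,0],[40,-20,20,0],[40,-20,20,0],[22,-14,20,0],[0,0,0,0],[0,0,0,0]]]'
python3 go.py 507.3 -105.2 11 24.3
python3 - <<'E'
from bench import snapshot
from h import *
s=snapshot("wrist");cv2.imwrite("pics/w1.png",s["color"][...,::-1])
W=cloud(s);m=biggest(abs(W[...,2]-.05)<.006)
v,u=np.nonzero(m);print(rect(W[m]),np.median(W[m][:,2]),rect(cast(s,np.c_[u,v],.05)),u.min(),u.max(),v.min(),v.max())
E
```

```text
time: 1.85
tool_pos: [0.5066, -0.1078, 0.1258]
ee_rot: [3.141, 0.0, 0.423]
wrist_force: [-0.5, 0.2, 0.7]
width: 0.0938
t 1.85 pos [ 506.6 -107.8  125.8] rpy [1.7996e+02 2.0000e-02 2.4260e+01] w 93.8 F [-0.5  0.2  0.7]
turn -0.04 shift after turn [  1.7  -2.2 114.8] before turn [  1.7  -2.2 114.8]
(array([ 589.1, -292.7]), array([97.3, 31.8]), 24.0) 0.04912876425029398 (array([ 589.3, -290.1]), array([94.8, 33.1]), 24.1) 522 578 152 257
```

View pics/w1.png

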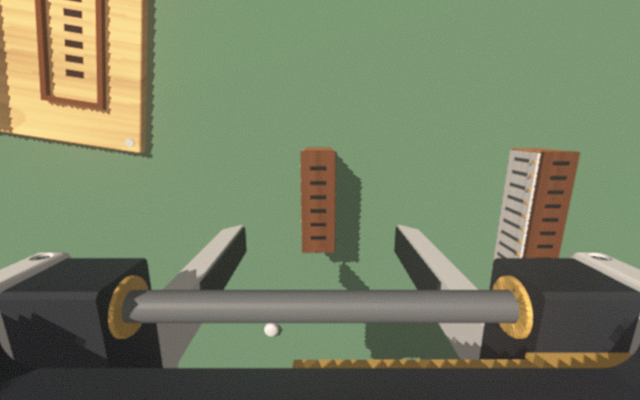

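The wrist view shows the short block at px (318,200), between the fingers (tips at columns 240 and 398). My mask picked the long block at the right edge instead, so I'll redo it for the short one.

Run:
```python
from bench import snapshot
from h import *
s=snapshot("wrist");W=cloud(s);b=np.zeros((400,640),bool);b[130:275,285:360]=1
hsv=cv2.cvtColor(s["color"],cv2.COLOR_RGB2HSV)
for m in (biggest(b&(abs(W[...,2]-.05)<.008)),biggest(b&(hsv[...,0]<14)&(hsv[...,1]>110))):
    v,u=np.nonzero(m);print(rect(W[m]),np.median(W[m][:,2]),rect(cast(s,np.c_[u,v],.05)),u.min(),u.max(),v.min(),v.max())
```

```text
(array([ 508.4, -104.3]), array([91.4, 30. ]), 24.1) 0.04930115768980097 (array([ 508.7, -104.2]), array([90.8, 29.8]), 24.2) 299 334 151 252
(array([ 518.1, -101.9]), array([109.2,  31.4]), 24.4) 0.049274304450032363 (array([ 510.5, -104.1]), array([92.3, 28.9]), 24.4) 300 334 148 251
```

```bash
python3 -m creep '[[[2.5,-2,25,0],[0,0,25,0],[0,0,25,0],[0,0,20,0],[0,0,12,0],[0,0,6,0],[0,0,0,0],[0,0,0,0]]]'
python3 go.py 508 -104.7 11 24.2
```

```text
time: 2.95
tool_pos: [0.509, -0.1047, 0.0134]
ee_rot: [3.14, -0.001, 0.424]
wrist_force: [-0.4, 0.5, 0.4]
width: 0.0939
t 2.95 pos [ 509.  -104.7   13.4] rpy [ 1.7992e+02 -7.0000e-02  2.4270e+01] w 93.9 F [-0.4  0.5  0.4]
turn 0.07 shift after turn [-0.9 -0.4  2.4] before turn [-0.9 -0.4  2.4]
```

```bash
python3 -m creep '[[[-0.5,-0.4,2.4,0],[0,0,0,0],[0,0,0,0],[0,0,0,0],[0,0,0,0],[0,0,0,0]]]' 0.38
python3 -m creep '[[[0,0,0,0],[0,0,0,0],[0,0,0,0],[0,0,0,0]]]' 0.2
python3 go.py 508 -104.7 11 24.2
```

```text
time: 3.7
tool_pos: [0.5077, -0.1043, 0.0101]
ee_rot: [3.141, 0.0, 0.424]
wrist_force: [-0.2, 0.4, -0.5]
width: 0.0382
time: 4.2
tool_pos: [0.5077, -0.1043, 0.0101]
ee_rot: [3.141, -0.0, 0.424]
wrist_force: [-0.2, -0.4, -0.5]
width: 0.0297
t 4.2 pos [ 507.7 -104.3   10.1] rpy [179.98  -0.    24.27] w 29.7 F [-0.2 -0.4 -0.5]
turn 0.07 shift after turn [ 0.1  0.5 -0.9] before turn [ 0.1  0.5 -0.9]
```

Gripped at 29.7 mm. Now lift.

```bash
python3 -m creep '[[[0,0,-5,0],[0,0,-15,0],[0,0,-25,0],[0,0,-25,0],[0,0,-10,0],[0,0,0,3],[0,0,0,4],[0,0,0,1.8]]]'
python3 go.py 548.2 150.8 90 15.4
```

```text
time: 5.2
tool_pos: [0.5074, -0.1042, 0.0899]
ee_rot: [-3.141, 0.001, 0.269]
wrist_force: [0.1, -0.7, 0.4]
width: 0.03
t 5.2 pos [ 507.4 -104.2   89.9] rpy [-1.7998e+02  3.0000e-02  1.5410e+01] w 30.0 F [ 0.1 -0.7  0.4]
turn 0.01 shift after turn [ 1.07e+02 -2.35e+02 -1.00e-01] before turn [ 1.071e+02 -2.349e+02 -1.000e-01]
```

```bash
python3 -m creep '[[[8,-18,0,0],[15,-33,0,0],[18,-40,0,0],[18,-40,0,0],[18,-40,0,0],[15,-32,0,0],[10,-22,0,0],[5,-10,0,0]]]'
python3 -m creep '[[[0,0,0,0],[0,0,0,0],[0,0,0,0]]]'
python3 go.py 548.2 150.8 90 15.4
python3 - <<'E'
from bench import snapshot
from h import *
s=snapshot("wrist");cv2.imwrite("pics/w2.png",s["color"][...,::-1]);np.savez("w2.npz",**s)
t=snapshot("side");np.savez("s2.npz",**t)
cv2.imwrite("pics/s2.png",cv2.resize(t["color"][130:230,240:400,::-1],(800,500)))
E
```

```text
time: 6.2
tool_pos: [0.5479, 0.1519, 0.0897]
ee_rot: [3.142, 0.001, 0.272]
wrist_force: [1.0, -1.0, -1.6]
width: 0.0296
time: 6.58
tool_pos: [0.5481, 0.1498, 0.0901]
ee_rot: [3.141, 0.0, 0.269]
wrist_force: [-0.2, 0.1, -1.2]
width: 0.0297
t 6.575 pos [548.1 149.8  90.1] rpy [1.7998e+02 1.0000e-02 1.5390e+01] w 29.7 F [-0.2  0.1 -1.2]
turn -0.01 shift after turn [ 0.3 -0.9  0.1] before turn [ 0.3 -0.9  0.1]
```

View pics/w2.png

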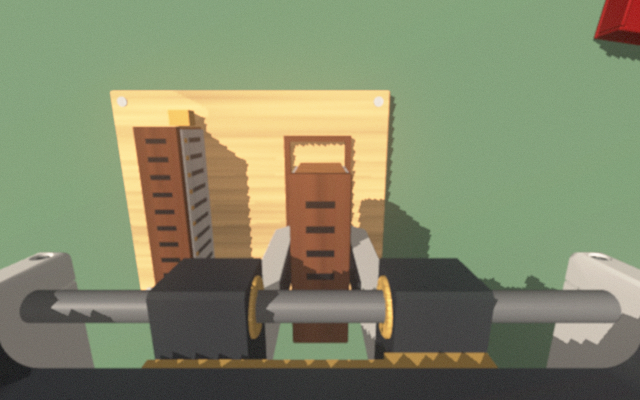

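View pics/s2.png

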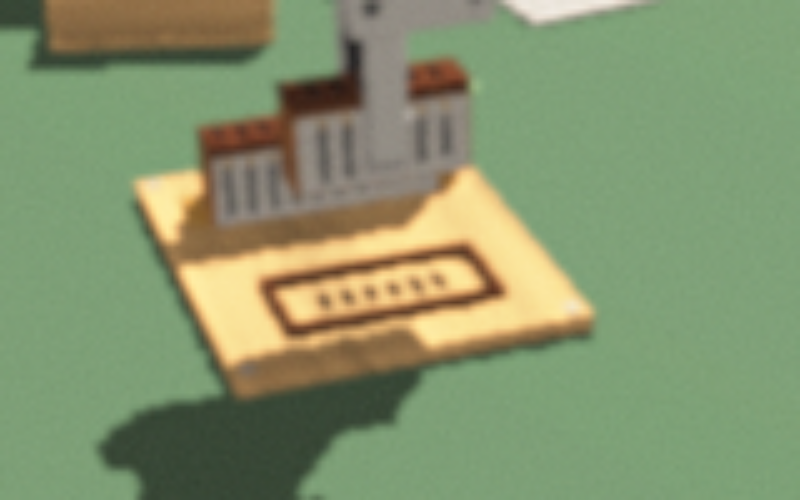

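The wrist view shows the block held straight. Its top far edge is near row 172, columns 293–349. Beyond it is the frame's far strip (row ~136, columns 285–352). The side crop shows the whole frame in the clear. I'll cross-check where both lie.

Run:
```python
from h import *
s=dict(np.load("s2.npz"));hsv=cv2.cvtColor(s["color"],cv2.COLOR_RGB2HSV)
b=np.zeros((400,640),bool);b[176:199,290:343]=1
m=biggest(b&(hsv[...,2]<150)&(hsv[...,0]<25));v,u=np.nonzero(m);print("side bay",rect(cast(s,np.c_[u,v],.015)),m.sum())
w=dict(np.load("w2.npz"));hsv=cv2.cvtColor(w["color"],cv2.COLOR_RGB2HSV);W=cloud(w)
b=np.zeros((400,640),bool);b[128:163,275:362]=1
m=biggest(b&(hsv[...,2]<150)&(hsv[...,0]<16));v,u=np.nonzero(m);P=cast(w,np.c_[u,v],.015)
a=np.radians(15.4);ex=np.array([np.cos(a),np.sin(a)]);ey=np.array([-ex[1],ex[0]])
tcp=np.array([548.1,149.8])
q=lambda P:((P[:,:2]*1000-tcp)@np.c_[ex,ey])
f=q(P);print("frame outer, rel tcp: far x",f[:,0].max()," y",f[:,1].min(),f[:,1].max(),"->centre",f[:,0].max()-59,(f[:,1].min()+f[:,1].max())/2)
b[:]=0;b[150:350,280:360]=1
m=biggest(b&(abs(W[...,2]-.13)<.006));v,u=np.nonzero(m);g=q(W[m]);print("block top z",np.median(W[m][:,2]),"rel tcp x",g[:,0].min(),g[:,0].max(),"y",np.percentile(g[:,1],[1,99]),rect(W[m]))
b[:]=0;b[150:290,20:280]=1
```

```text
side bay (array([549.7, 144.6]), array([116.1,  59.3]), 16.0) 166
frame outer, rel tcp: far x 53.74287729549585  y 24.74251667456003 25.694947375923565 ->centre -5.257122704504148 25.2187320252418
block top z 0.12923687807449769 rel tcp x -13.553464390073362 46.81609953016444 y [-16.16947592  16.46505065] (array([564.1, 154.4]), array([60.3, 40.3]), 15.5)
```

Run:
```python
from h import *
s=dict(np.load("s2.npz"))
c=np.array([[262,280],[474,242],[504,292],[288,335]])/5+[240,130]-.4
P=cast(s,c,.015);print("side frame corners",np.round(P*1e3,1)[:,:2].tolist(),rect(P))
c=np.array([[135,182],[478,165],[594,325],[238,397]])
w=dict(np.load("w2.npz"));hsv=cv2.cvtColor(w["color"],cv2.COLOR_RGB2HSV)
for r in(139,150,158): print(r,[(u,)+tuple(hsv[r,u].tolist()) for u in range(280,358,2) if hsv[r,u,2]<165][:40])
print([(r,)+tuple(hsv[r,320].tolist()) for r in range(128,178,2)])
P=cast(w,[[285,136],[352,136],[320,136],[292,144],[346,144]],.015)
a=np.radians(15.4);ex=np.array([np.cos(a),np.sin(a)]);ey=np.array([-ex[1],ex[0]])
q=(P[:,:2]*1e3-[548.1,149.8])@np.c_[ex,ey];print(np.round(q,1).tolist())
# board corners in wrist: far edge
P=cast(w,[[111,92],[389,92]],.01);print("board far corners",np.round(((P[:,:2]*1e3-[548.1,149.8])@np.c_[ex,ey]),1).tolist())
```

```text
side frame corners [[488.2, 158.6], [602.2, 190.3], [613.0, 135.6], [501.3, 102.1]] (array([551.8, 146.2]), array([120.8,  57.9]), 15.5)
139 [(286, 11, 152, 156), (288, 10, 143, 160), (290, 11, 141, 161), (292, 11, 145, 160), (294, 11, 144, 159), (296, 11, 150, 155), (298, 11, 149, 156), (300, 11, 150, 156), (302, 12, 150, 155), (304, 12, 147, 156), (306, 12, 155, 155), (308, 12, 147, 156), (310, 11, 148, 157), (312, 11, 145, 158), (314, 11, 145, 158), (316, 11, 148, 159), (318, 11, 141, 159), (320, 11, 149, 154), (322, 11, 144, 161), (324, 12, 152, 156), (326, 11, 145, 156), (328, 11, 149, 157), (330, 11, 151, 155), (332, 11, 142, 160), (334, 11, 149, 157), (336, 11, 152, 153), (338, 11, 151, 154), (340, 11, 148, 159), (342, 11, 148, 158), (344, 12, 147, 158), (346, 11, 145, 155), (348, 10, 140, 158), (350, 11, 137, 158)]
150 [(286, 11, 148, 160), (288, 10, 143, 161), (290, 14, 136, 144), (346, 10, 147, 156), (348, 11, 151, 152), (350, 11, 137, 160), (352, 16, 125, 163)]
158 [(286, 11, 153, 158), (288, 11, 149, 157), (290, 13, 140, 142), (346, 11, 151, 154), (348, 10, 146, 157), (350, 12, 142, 158)]
[(128, 20, 106, 247), (130, 20, 110, 246), (132, 19, 113, 243), (134, 19, 116, 245), (136, 13, 139, 176), (138, 10, 143, 162), (140, 12, 148, 157), (142, 14, 131, 161), (144, 16, 127, 203), (146, 19, 112, 243), (148, 21, 106, 248), (150, 21, 105, 249), (152, 21, 111, 248), (154, 22, 108, 250), (156, 22, 102, 251), (158, 22, 99, 252), (160, 21, 102, 251), (162, 17, 126, 235), (164, 13, 154, 177), (166, 12, 150, 177), (168, 13, 151, 174), (170, 13, 150, 179), (172, 12, 150, 156), (174, 11, 150, 136), (176, 11, 157, 145)]
[[61.0, 28.7], [61.0, -26.5], [61.0, -0.2], [54.6, 23.0], [54.5, -21.7]]
board far corners [[95.9, 169.7], [95.8, -56.3]]
```

The top and wrist views put the bay about (+1.3, +1) mm from the TCP. The coarse side view differs by about 5 mm in y. I'll lower to just above the frame and look again.

```bash
python3 -m creep '[[[1.3,-0.8,10,0],[0,0,18,0],[0,0,18,0],[0,0,10,0],[0,0,4,0],[0,0,0,0],[0,0,0,0],[0,0,0,0]]]'
python3 go.py 549 151 20.5 15.4
python3 - <<'E'
from bench import snapshot
from h import *
w=snapshot("wrist");t=snapshot("side")
a=cv2.resize(w["color"][120:360,240:400,::-1],(400,600));b=cv2.resize(t["color"][140:220,270:370,::-1],(400,320),interpolation=cv2.INTER_CUBIC)
c=np.zeros((600,800,3),np.uint8);c[:,:400]=a;c[:320,400:]=b;cv2.imwrite("pics/c3.png",c)
E
```

```text
time: 7.68
tool_pos: [0.5497, 0.152, 0.0308]
ee_rot: [3.141, -0.002, 0.27]
wrist_force: [-0.5, -0.4, -0.2]
width: 0.03
t 7.675 pos [549.7 152.   30.8] rpy [ 1.7999e+02 -9.0000e-02  1.5470e+01] w 30.0 F [-0.5 -0.4 -0.2]
turn 0.07 shift after turn [-1.   0.8 10.3] before turn [-1.   0.8 10.3]
```

View pics/c3.png

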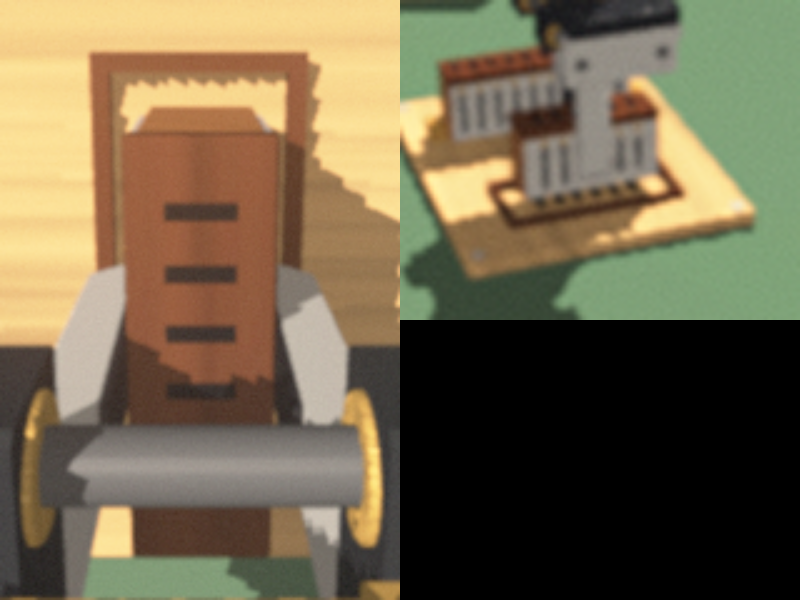

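In the wrist crop, the frame (mid column 199) and the block (mid 201) are centred on each other sideways. The side crop suggests the near gap may be smaller, so I'll measure it in a sharper crop before lowering.

Run:
```python
from bench import snapshot
from h import *
t=snapshot("side");np.savez("s4.npz",**t)
cv2.imwrite("pics/s4.png",cv2.resize(t["color"][160:205,285:350,::-1],(780,540),interpolation=cv2.INTER_CUBIC))
```

```text
(no output)
```

View pics/s4.png

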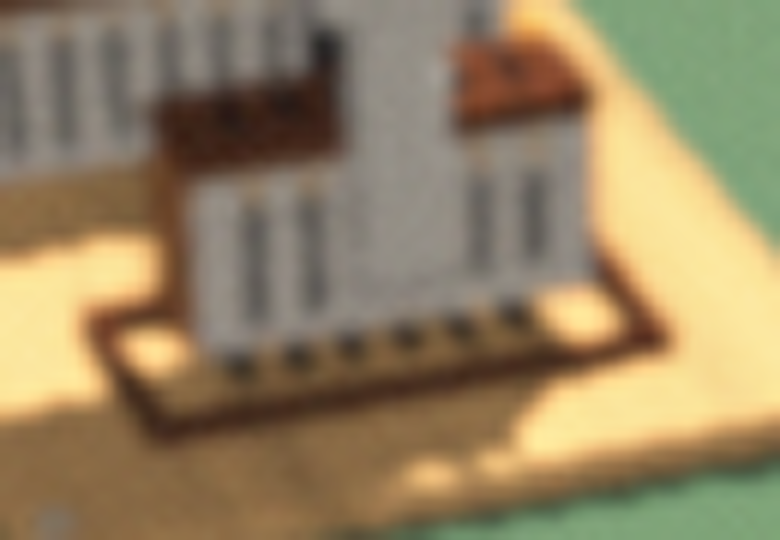

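Run:
```python
from h import *
s=dict(np.load("s4.npz"));o=np.array([285,160])-.46
a=np.radians(15.45);A=np.c_[[np.cos(a),np.sin(a)],[-np.sin(a),np.cos(a)]]
q=lambda c,z:np.round((cast(s,np.array(c)/12+o,z)[:,:2]*1e3-[549.7,152])@A,1).tolist()
print("block near bottom corners",q([[203,360],[592,287]],.0207))
print("block top near corners",q([[190,183],[588,112]],.0707))
print("frame outer corners L-near,R-near,L-far",q([[160,440],[668,342],[88,325]],.015))
```

```text
block near bottom corners [[-42.6, -14.8], [45.6, -14.0]]
block top near corners [[-47.1, -28.4], [39.6, -27.2]]
frame outer corners L-near,R-near,L-far [[-57.8, -33.9], [56.1, -32.7], [-59.2, 17.7]]
```

With the reed plates ending short of the block's top and bottom, the side view puts block and frame at the same offset, to about 1 mm. So its disagreement is a calibration bias common to both, and the wrist view's centring holds. Lowering softly.

```bash
python3 -m creep '[[[0,0,4,0],[0,0,3,0],[0,0,2,0],[0,0,0.5,0],[0,0,0,0],[0,0,0,0],[0,0,0,0]]]'
python3 go.py 549.5 151.7 20 15.4
```

```text
time: 8.7
tool_pos: [0.5493, 0.1519, 0.0207]
ee_rot: [3.141, -0.0, 0.27]
wrist_force: [0.6, -0.1, -0.9]
width: 0.0299
t 8.7 pos [549.3 151.9  20.7] rpy [ 1.7999e+02 -1.0000e-02  1.5470e+01] w 29.9 F [ 0.6 -0.1 -0.9]
turn 0.07 shift after turn [0.2 0.3 0.7] before turn [0.2 0.3 0.7]
```

```bash
python3 -m creep '[[[0,0,0.4,0],[0,0,0,0],[0,0,0,0],[0,0,0,0]]]'
python3 -m creep '[[[0,0,0.3,0],[0,0,0,0],[0,0,0,0],[0,0,0,0]]]'
```

```text
time: 9.2
tool_pos: [0.5492, 0.1519, 0.0202]
ee_rot: [3.141, -0.0, 0.27]
wrist_force: [0.9, -0.1, -1.3]
width: 0.03
time: 9.7
tool_pos: [0.5492, 0.1519, 0.0201]
ee_rot: [3.141, -0.0, 0.27]
wrist_force: [-1.5, 0.1, 1.7]
width: 0.0299
```

The wrist force changed sign at a TCP height of 20.1 mm, which is the expected contact height. Releasing and retreating.

```bash
python3 -m creep '[[[0,0,0,0],[0,0,0,0],[0,0,0,0],[0,0,0,0],[0,0,0,0]]]' 0.65
python3 -m creep '[[[0,0,-5,0],[0,0,-15,0],[0,0,-30,0],[0,0,-40,0],[0,0,-40,0],[0,0,-20,0],[0,0,0,0]]]'
python3 -m creep '[[[-30,20,0,0],[-40,30,0,0],[-40,30,0,0],[-30,20,0,0],[0,0,0,0],[0,0,0,0]]]'
python3 - <<'E'
from bench import snapshot
from h import *
s=snapshot("top");W=cloud(s);t=snapshot("side")
def box(u0,u1,v0,v1):
    m=np.zeros((400,640),bool);m[v0:v1,u0:u1]=1;return m
for n,b,z in(("short",(222,275,165,240),.06),("long",(415,475,155,235),.05),("fixed",(178,215,175,252),.06)):
    m=biggest(box(*b)&(abs(W[...,2]-z)<.008));print(n,rect(W[m]),np.median(W[m][:,2]))
c=np.zeros((600,800,3),np.uint8)
c[:,:400]=cv2.resize(s["color"][150:270,190:270,::-1],(400,600));c[:320,400:]=cv2.resize(t["color"][140:220,270:370,::-1],(400,320),interpolation=cv2.INTER_CUBIC)
cv2.imwrite("pics/c5.png",c)
E
```

```text
time: 10.32
tool_pos: [0.5492, 0.1519, 0.0198]
ee_rot: [3.141, 0.0, 0.27]
wrist_force: [0.2, 0.9, 0.1]
width: 0.0608
time: 11.2
tool_pos: [0.5507, 0.1522, 0.1736]
ee_rot: [3.141, -0.007, 0.27]
wrist_force: [-0.1, 0.8, 0.4]
width: 0.0611
time: 11.95
tool_pos: [0.441, 0.0186, 0.1694]
ee_rot: [-3.141, 0.0, 0.27]
wrist_force: [0.1, -0.2, -0.3]
width: 0.0611
short (array([548.8, 150.9]), array([91.4, 30.4]), 15.4) 0.061197114012292164
long (array([ 573.4, -301.1]), array([131.5,  31.8]), 24.1) 0.05138106280432361
fixed (array([520.3, 257.2]), array([132.4,  32.1]), 15.8) 0.06103260665349534
```

View pics/c5.png

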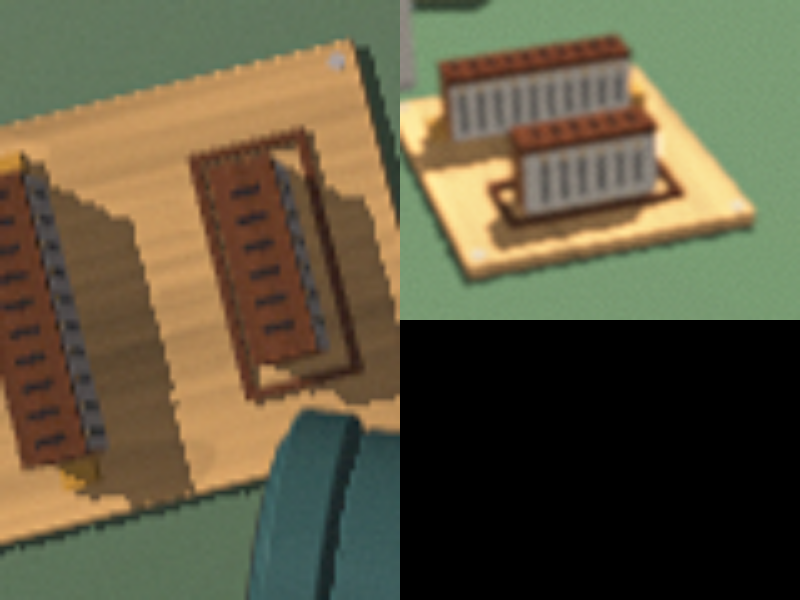

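The block stands inside the frame in both views, and its top is at 61 mm, level with the fixed block. It is centred to about 1 mm, at yaw 15.4°. The long block measures within about 1 mm of where it was, and the arm is clear. Handing in.

```bash
python3 -c "
from bench import ticket
print(ticket.close_job())"
```

```text
the job is handed in; nothing more can be done
None
```

The short block now stands upright in the empty bay, lying along it and released. I handed the job in at about 12 s of the 38 s allowed.

- **Grip and placing:** I gripped the block across its 30 mm width, about 4 mm above mid height, at the fixed 30 N grip. I lowered it in sub-millimetre steps at the end. Contact showed as about 2 N at the expected height, then I opened the fingers and backed the arm away.
- **Last checks (top camera):** The block is at (548.8, 150.9) mm, against a bay centre of about (548.2, 150.8) mm. Its yaw is 15.4°, the same as the bay's. Its top reads 61 mm, level with the screwed-on block, so it is sitting on the bay floor. The long block reads within about 1 mm of its first position, which is measurement noise.
- **Disagreement:** The side camera's absolute positions were off by 5–8 mm in y from the top and wrist cameras. Block and frame were offset alike in that view, so I relied on the top and wrist views. The final side picture also shows the block inside the frame.

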